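# Clear the module handler's catch tray and scan the tote

## Task

Collect every finished amplifier module from the machine's catch tray and set each flat, right way up, on the floor of the grey tote. Then take the hand scanner, hold its reading spot (9 cm out from the window) steady on the middle of the tote's label for three seconds from above, and park the scanner back in its cradle the way it was. Last, press the machine's white button fully to report the tray clear; do not disturb the other things on the bench.

Things in the scene. Friction and masses are not known exactly. Their poses are not given: they have to be found in the camera images.
- module1_center (a point): finished amplifier module (a loose die-cast part, about 0.2 kg): aluminium base 76 x 48 x 18 mm with a dark finned heat-sink ridge 56 x 22 x 26 mm centred on top, 44 mm high in all; the ridge's 22 mm width (along y) is the place to pinch. This point is the centre of the whole part, 22 mm above its underside; x runs along its length and ridge, z up. None when absent
- module2_center (a point): finished amplifier module (a loose die-cast part, about 0.2 kg): aluminium base 76 x 48 x 18 mm with a dark finned heat-sink ridge 56 x 22 x 26 mm centred on top, 44 mm high in all; the ridge's 22 mm width (along y) is the place to pinch. This point is the centre of the whole part, 22 mm above its underside; x runs along its length and ridge, z up. None when absent
- module3_center (a point): finished amplifier module (a loose die-cast part, about 0.2 kg): aluminium base 76 x 48 x 18 mm with a dark finned heat-sink ridge 56 x 22 x 26 mm centred on top, 44 mm high in all; the ridge's 22 mm width (along y) is the place to pinch. This point is the centre of the whole part, 22 mm above its underside; x runs along its length and ridge, z up. None when absent
- module4_center (a point): finished amplifier module (a loose die-cast part, about 0.2 kg): aluminium base 76 x 48 x 18 mm with a dark finned heat-sink ridge 56 x 22 x 26 mm centred on top, 44 mm high in all; the ridge's 22 mm width (along y) is the place to pinch. This point is the centre of the whole part, 22 mm above its underside; x runs along its length and ridge, z up. None when absent
- module5_center (a point): finished amplifier module (a loose die-cast part, about 0.2 kg): aluminium base 76 x 48 x 18 mm with a dark finned heat-sink ridge 56 x 22 x 26 mm centred on top, 44 mm high in all; the ridge's 22 mm width (along y) is the place to pinch. This point is the centre of the whole part, 22 mm above its underside; x runs along its length and ridge, z up. None when absent
- tray_floor (a point): centre of the inner floor of the machine's catch tray, 5 mm above the bench; steel tray 220 x 226 mm inside, lips rising 12 mm above its floor. x runs along its 220 mm side, y towards the machine; the machine's 60 mm high ledge starts 122 mm away on the +y side, its 190 mm high cabinet 227 mm away. A steel outlet chute 90 mm wide (x from 35 to 125 mm) slopes down over the ledge and ends about 136 mm to the +y side, 65 mm above the bench. Fixed
- tote_floor (a point): centre of the inner floor of the grey tote, 5 mm above the bench; inside 205 x 205 mm, walls 5 mm thick, rim 60 mm above the bench. z up. Fixed, does not slide
- label (a point): centre of the tote's barcode label (76 x 36 mm, striped paper) facing straight up on a 90 x 42 mm ledge at rim height outside the tote's +y wall, 61 mm above the bench; same axes as the tote
- scanner_grip (a point): centre of the grey handle of the loose hand scanner (0.18 kg), also close to its balance point; handle 28 wide x 28 high mm, reaching from 75 mm behind to 55 mm ahead of this point. x points ahead to the black head, z up. The head (36 mm wide) is cranked 45 degrees down; its lowest point is 34 mm below this point and 81 mm ahead of it
- scanner_window (a point): centre of the scanner's window, on the handle's middle plane, 92.7 mm ahead of and 21.7 mm below the handle centre; it looks ahead and down at 45 degrees (between the scanner's +x and -z)
- scanner_spot (a point): the scanner's reading spot: the point 90 mm out from the window along its line of sight, 156.3 mm ahead of and 85.3 mm below the handle centre; it moves with the scanner
- cradle_rest (a point): where the handle centre is when the scanner is parked in its fixed black cradle, 59 mm above the bench; x is the way the parked scanner points. The handle rests on two saddles 45 mm high, 14 mm long, centred 55 mm behind and 34 mm ahead of this point, with lips rising 14 mm beside the handle, 5 mm clear on each side; the handle is free for fingers between the saddles, over a 6 mm base plate
- clear_button (a joint): travel of the machine's push button, in m: 0 out, 0.006 fully pressed; springs back, 4 N fully down
- clear_button_top (a point): centre of the white button's top, 34 mm across, on a small housing on the machine's ledge; pressed straight down
- solder: spool of solder, 60 mm across, 46 mm high, standing; a bystander; origin at its underside
- mug: white mug, 80 mm across, 90 mm high; a bystander; origin at its underside
- driver: screwdriver 170 mm long lying on the bench; a bystander; origin within its length
- cleaner: white bottle, 56 mm across, 130 mm high; a bystander; origin at its underside
Mind the look-alikes: they are no part of the job. What is shaped like the part that bears module3_center but yellow is not meant.

How it is judged (in metres and radians):
On the way, in this order (a step that is already met when the one before it is completed fails the run):
1. every module present lies flat on the tote's floor (x of module1_center in the frame of tote_floor between -0.1025 and 0.1025 m and y of module1_center in the frame of tote_floor between -0.1025 and 0.1025 m and z of module1_center in the frame of tote_floor between 0.012 and 0.032 m and angle between each of module1_center, module2_center, module3_center, module4_center, module5_center's own z axis and vertical below 0.2 rad and x of module2_center in the frame of tote_floor between -0.1025 and 0.1025 m and y of module2_center in the frame of tote_floor between -0.1025 and 0.1025 m and z of module2_center in the frame of tote_floor between 0.012 and 0.032 m and x of module3_center in the frame of tote_floor between -0.1025 and 0.1025 m and y of module3_center in the frame of tote_floor between -0.1025 and 0.1025 m and z of module3_center in the frame of tote_floor between 0.012 and 0.032 m and x of module4_center in the frame of tote_floor between -0.1025 and 0.1025 m and y of module4_center in the frame of tote_floor between -0.1025 and 0.1025 m and z of module4_center in the frame of tote_floor between 0.012 and 0.032 m and x of module5_center in the frame of tote_floor between -0.1025 and 0.1025 m and y of module5_center in the frame of tote_floor between -0.1025 and 0.1025 m and z of module5_center in the frame of tote_floor between 0.012 and 0.032 m), for 0.3 s.
2. the scanner's reading spot stays within 20 mm of the label's centre, its window above the label, for 1.5 s (distance between scanner_spot and label below 0.02 m and z of scanner_window in the frame of label above 0.045 m), for 1.5 s.
3. the scanner is parked in its cradle (distance between scanner_grip and cradle_rest below 0.015 m and angle between the x axis of scanner_grip and the x axis of cradle_rest, either way round below 0.15 rad and angle between scanner_grip's own z axis and vertical below 0.15 rad), for 0.3 s.
4. the machine's button is pressed (value of joint clear_button above 0.0045 m), for 0.05 s.
At the end, for the whole second after the job is handed in: Every module present is inside the tote, flat on its floor (within 10 mm in height, tilt under 0.2 rad); the scanner is upright in its cradle (handle centre within 15 mm of its parked place, length and tilt within 0.15 rad); the button is out (all of step 1 and all of step 3 and value of joint clear_button below 0.002 m); the robot touches nothing.
It fails at once if a bystander (solder spool, mug, screwdriver, bottle) is moved more than 40 mm (distance of any of solder, mug, driver, cleaner from where it was at the start of the episode above 0.04 m).
Of module1, module2, module3, module4, module5 only 3 to 5 are there at a start; the rules pass over those that are not, and their reading is None.
At some moment in a run one of module1, module2, module3, module4, module5 may be knocked a few centimetres aside while the robot is not near it.
It also fails if it takes over 210 s, if anything falls off the work surface, if the arm or the gripper's body presses on something with over 40 N, if the wrist force passes 120 N, or if a joint passes its speed limit or range.

## Robot

A 6-joint arm with a two-finger parallel gripper is mounted at the origin on the work surface. World frame = base frame: x ahead of the robot, y to its left, z up, the work surface at z = 0. Lengths are in mm, angles in rad, forces in N, time in s.
With the tool pointing down it reaches from about 425 to 950 mm from the base axis. Payload 14.7 kg.
Tool frame: the origin (TCP) lies at the very end of the fingers, on their centre line; the grasp point (between the pads) lies behind it (manip.grip_depth is the z of the grasp point in the tool frame, in mm); z points along the fingers, y is the line along which they close (so a half turn about z gives the same grasp; the last joint's range is limited). The gripper opens to 85 mm and grips with 20 to 120 N. Pads are 22 mm wide; open, the fingers measure 114 mm over their backs; the gripper's body (76 mm by 85 mm) begins 54 mm behind the grasp point. The pads swing forward as they close: fully open they stand 13 mm farther back than shut.
Start: joints at [1.097, 0.48, 1.596, -0, 1.065, -0.047], TCP at [269.05, 591.696, 231.297] pointing down, gripper open.
Joint ranges: [-2.75, 2.75], [-0.82, 2.05], [0.23, 2.67], [-1.56, 4.7], [0.09, 2.69], [-2.92, 2.92]. Speed limits (rad/s): [1.89, 1.89, 2.39, 3.01, 3.01, 3.01].

## Interface

Orientations are given as a unit quaternion [x, y, z, w].
In Python, from bench import readout, cams, workorder, manip gives the robot as it stands. The module is installed in compiled form; this text tells all that it offers.
- The arm moves only by the tool servo_tool, never from a script. Its arguments are lists of equal length, an entry for each row: "slide": the shift along the world's x, y, z in mm, a list of three; "twist": the turn about the world's z in degrees; "fingers": the finger opening in mm, from 0 to 85.4. In form: {"slide": [[dx, dy, dz], ...], "twist": [twist, ...], "fingers": [fingers, ...]}. A call has 1 to 5 rows; each row shifts and turns the commanded pose from where the row before left it; what a row does not reach is not made up. A row lasts 1/8 s, in which the tool goes at most 62.5 mm and 10.7 degrees, less where a joint would pass 70% of its speed; a pose out of reach is approached as far as the arm can. A call is refused whole if a number of a shift passes 62.5 or a number of a turn 10.7, either way. A call with a gripper value outside its range is refused whole. The fingers move at their own pace and stop on an object; "grip_force" is the grip in N (left out, the last holds). Time passes only in rows, so rows that do not move let the fingers close. It gives the time, the measured TCP pose, the force, the opening and the grip force at its end, in the units of the state.
- readout.state(): the state, without advancing time (a new reading comes with each control period).
- cams.get_image(name): name is "scene" or "side" or "wrist"; returns a dict with "color" (384x512x3 uint8, red, green, blue), "z_map" (384x512 float32, mm along the optical axis (not along the pixel's ray), 0 where there is no reading), "fx", "fy", "cx", "cy" (pixels), "extrinsics" (4x4, takes a point from world to camera coordinates). Camera axes: x right, y up, looking along -z (the intrinsics and any distortion apply to the point x, -y, -z); pixel columns grow to the right and rows downward; lengths in mm; the calibration is good to about 2 mm. The wrist camera is an equidistant fisheye: a pixel r from the principal point sees the ray r / f radians off the axis. A picture is of the moment at which its call begins.
- workorder.finish_job(): hands the job in; it is judged then, once.
The state is a dict: "t": time; "qpos": joint angles; "qvel": joint speeds; "effort": joint torques, N m; "tcp_pos": TCP position; "orientation": TCP orientation; "force": force on the tool from outside, world axes, zero at the start; "wrist_torque": the same for the moment, N m; "grip_width": opening from 0.0 (shut) to 1.0 (fully open); "finger_force": force on a finger pad.
Only numpy, scipy, OpenCV 4.12 (cv2) and the standard library are available. Lean on these libraries where they do the work, as an engineer would, in place of code of your own. Each camera call takes 0.05 s, during which the arm holds its last target. There are 200 camera calls.

## Working session

There is one attempt and no reset: what is moved stays moved. The work goes in short steps, Python scripts to look and compute and a tool call to move; the robot and the scene stay as the last step left them, time stands still between calls to the robot, and variables do not carry over. Pictures are saved under pics/ and viewed, at most 14 in all, crops included, and the job is handed in when it is done.

Besides the shell and the picture viewer there is one more tool, called as name(argument=value, ...) on one line, values as JSON. servo_tool: Moves the arm, as the interface text tells. Its arguments: {"type":"object","properties":{"slide":{"type":"array","items":{"type":"array","items":{"type":"number"}}},"twist":{"type":"array","items":{"type":"number"}},"fingers":{"type":"array","items":{"type":"number"}},"grip_force":{"type":"number"}},"required":["slide","twist","fingers"]}

```bash
mkdir -p pics; cat > h.py <<'E'
import numpy as np, cv2
from bench import readout, cams, workorder, manip
def grab(n):
    d=cams.get_image(n); cv2.imwrite(f'pics/_{n}.png',d['color'][:,:,::-1]); np.savez(f'{n}.npz',**d); return d
def cloud(d):
    z=d['z_map'].astype(float); v,u=np.mgrid[:z.shape[0],:z.shape[1]]
    X=(u-d['cx'])/d['fx']; Y=(v-d['cy'])/d['fy']
    P=np.stack([X*z,-Y*z,-z,np.ones_like(z)],-1)
    W=P@np.linalg.inv(d['extrinsics']).T
    W=W[...,:3]; W[z<=0]=np.nan; return W
E
python3 - <<'E'
from h import *
s=readout.state(); print(s['t'],s['tcp_pos'],s['orientation'],s['grip_width'],manip.grip_depth)
ims=[]
for n in['scene','side']:
    d=grab(n); print(n,d['fx'],d['cx'],np.linalg.inv(d['extrinsics']).round(2).tolist()); cv2.imwrite(f'pics/{n}0.png',cv2.resize(d['color'][:,:,::-1],(800,600)))
E
```

```text
0.0 [268.8753175  591.32838591 230.66983656] [ 2.11810377e-01  9.77310588e-01 -5.93573100e-04 -1.64702404e-04] 0.9996233557495715 -18.700000000000003
scene 372.08774362012304 257.19644078490995 [[-0.19, -0.66, 0.73, 1294.89], [0.98, -0.13, 0.14, 178.86], [-0.0, 0.74, 0.67, 760.49], [0.0, 0.0, 0.0, 1.0]]
side 352.50507150659126 250.05800583597596 [[0.72, 0.5, -0.47, 122.75], [-0.69, 0.53, -0.49, -406.26], [0.01, 0.68, 0.73, 783.87], [0.0, 0.0, 0.0, 1.0]]
```

View pics/scene0.png

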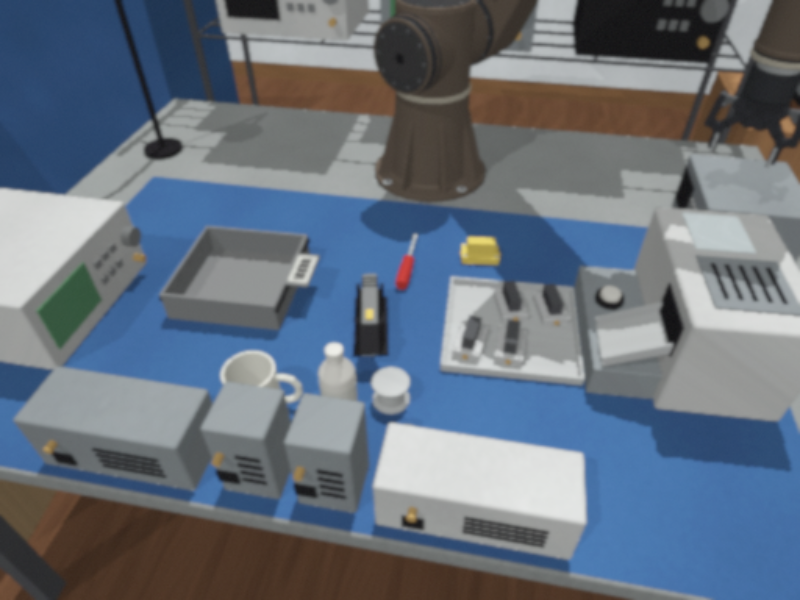

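View pics/side0.png

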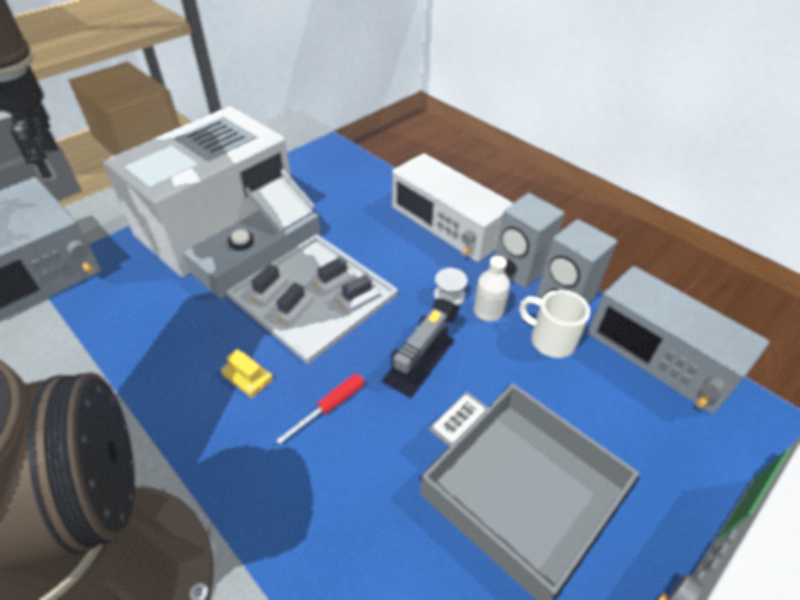

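The scene view shows four dark-ridged modules in the tray (around 510,320), the tote at (240,275) with its label at (303,268), the scanner in its cradle (370,315) and the button at (610,295). The yellow decoy is at (480,250). The side view agrees. Next I'll make an ortho map.

```bash
cat >> h.py <<'E'
def load(n): return dict(np.load(f'{n}.npz'))
def ortho(names,x0=330,x1=930,y0=-330,y1=560,s=0.9,zmax=300):
    H=int((x1-x0)*s);Wd=int((y1-y0)*s); im=np.zeros((H,Wd,3),np.uint8); hz=np.full((H,Wd),-1e9)
    for n in names:
        d=load(n); W=cloud(d).reshape(-1,3); c=d['color'].reshape(-1,3)
        ok=np.isfinite(W).all(1)&(W[:,2]<zmax); W=W[ok];c=c[ok]
        o=np.argsort(W[:,2]); W=W[o];c=c[o]
        r=((x1-W[:,0])*s).astype(int); q=((y1-W[:,1])*s).astype(int)
        for dr in(0,1,2):
            for dq in(0,1,2):
                rr=r+dr-1;qq=q+dq-1; k=(rr>=0)&(rr<H)&(qq>=0)&(qq<Wd)
                for a,b,z,cc in zip(rr[k],qq[k],W[k,2],c[k]):
                    if z>hz[a,b]-3: hz[a,b]=z; im[a,b]=cc[::-1]
    for x in range(400,x1,100): cv2.line(im,(0,int((x1-x)*s)),(8,int((x1-x)*s)),(0,0,255),2)
    for y in range(-300,y1,100): cv2.line(im,(int((y1-y)*s),0),(int((y1-y)*s),8),(0,0,255),2)
    return im,hz
def pts(d,box,f=None):
    W=cloud(d).reshape(-1,3); c=d['color'].reshape(-1,3).astype(int)
    k=np.isfinite(W).all(1)
    for i in range(3): k&=(W[:,i]>=box[i][0])&(W[:,i]<=box[i][1])
    if f is not None: k&=f(c)
    return W[k],c[k]
E
python3 - <<'E'
from h import *
im,hz=ortho(['scene','side']); cv2.imwrite('pics/ortho0.png',im); print(im.shape)
for n in['scene','side']:
    d=load(n)
    print(n,'table z',np.nanmedian(pts(d,((400,800),(-300,500),(-15,15)),lambda c:(c[:,2]>c[:,0]+60))[0][:,2]))
    m,c=pts(d,((350,900),(100,560),(42,56)),lambda c:c.max(1)<90)
    lab=np.zeros(len(m))
    print(len(m), m.mean(0).round(1), m.std(0).round(1))
E
```

```text
(540, 801, 3)
scene table z 2.8006661927222467
357 [514.3 246.1  49.9] [52.9 41.9  2.7]
side table z -0.46439957794507336
385 [569.2 241.1  47.2] [136.6  40.8   2.7]
```

View pics/ortho0.png

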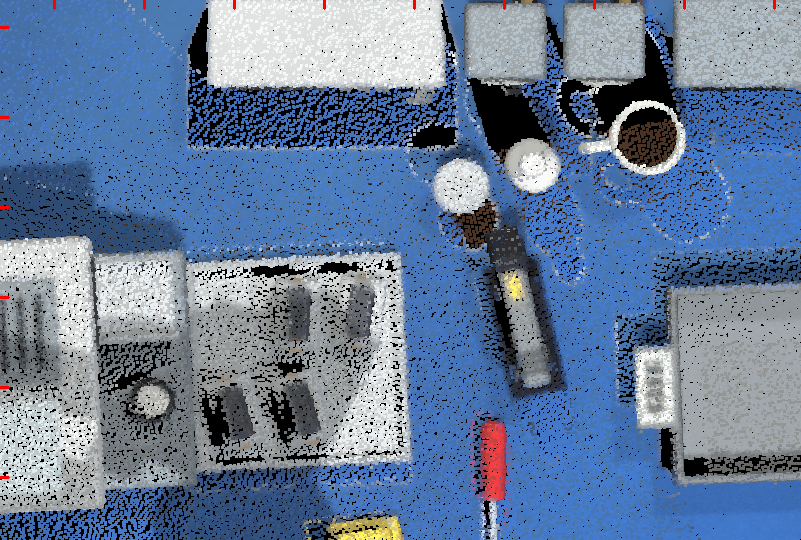

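The ortho map (up = +x, left = +y) shows ridges at (235,412), (301,408), (299,313) and (361,310). The scanner lies along (510,245)–(540,385), the label is at (655,388) and the button at (153,400). Next I'll measure each one with both cameras.

```bash
cat >> h.py <<'E'
def axis(P):
    (cx,cy),(w,h),a=cv2.minAreaRect(P[:,:2].astype(np.float32))
    if w<h: w,h,a=h,w,a+90
    return cx,cy,w,h,(a+90)%180-90
def modules(d,dz=0,box=((400,690),(90,350),(43,56))):
    W=cloud(d); c=d['color'].astype(int)
    m=np.ones(W.shape[:2],bool)
    for i in range(3): m&=(W[...,i]>box[i][0])&(W[...,i]<box[i][1]+0)
    m&=c.max(2)<115
    n,l,st,_=cv2.connectedComponentsWithStats(m.astype(np.uint8)); out=[]
    for i in range(1,n):
        if st[i,4]>35:
            P=W[l==i]; out.append([*axis(P),np.median(P[:,2]),len(P)])
    return np.array(sorted(out)).round(1)
E
python3 - <<'E'
from h import *
np.set_printoptions(suppress=True)
for n in['scene','side']:
    d=load(n); print(n); print(modules(d))
    # tote rim
    t,c=pts(d,((370,640),(-420,-160),(54,67))); g=c.max(1)<150
    print('rim',axis(t[g]),np.percentile(t[g],[1,99],axis=0).round(0).tolist())
    fl,_=pts(d,((370,640),(-420,-170),(0,12)),lambda c:abs(c[:,2]-c[:,0])<25); print('totefloor',np.percentile(fl,[1,50,99],axis=0).round(0).tolist())
    l,_=pts(d,((440,570),(-200,-130),(55,68)),lambda c:c.min(1)>150); print('label',axis(l),np.median(l,0).round(1))
    h,_=pts(d,((500,640),(-70,20),(68,80)),lambda c:(c.max(1)>70)); print('handle',axis(h),np.median(h,0).round(1))
    y,_=pts(d,((500,690),(-70,20),(60,90)),lambda c:(c[:,0]>c[:,2]+60)); print('yellow',y.mean(0).round(1),len(y))
    hd,_=pts(d,((620,700),(-50,60),(25,90)),lambda c:(c.max(1)<80)); print('head',axis(hd),hd.mean(0).round(1))
    b,_=pts(d,((450,520),(360,430),(64,130)),lambda c:c.min(1)>130); print('button',axis(b),np.median(b,0).round(1))
    tl,_=pts(d,((400,660),(80,350),(10,22)),lambda c:c.min(1)>120); print('traylip',axis(tl))
E
```

```text
scene
[[471.  299.8  57.   24.2  15.7  50.7 138. ]
 [476.1 225.5  57.4  22.4  17.   50.7 129. ]
 [580.2 231.   56.4  22.1  -1.9  50.7 140. ]
 [582.7 162.5  59.2  20.2  -6.4  50.6 122. ]]
rim (503.59765625, -282.38275146484375, 243.51828002929688, 221.85853576660156, -88.44423115253448) [[395.0, -404.0, 54.0], [615.0, -163.0, 65.0]]
totefloor [[400.0, -400.0, 3.0], [485.0, -309.0, 7.0], [613.0, -189.0, 12.0]]
label (497.96844482421875, -169.79190063476562, 86.4755859375, 46.050376892089844, 1.0868828296661377) [ 502.2 -171.1   63. ]
handle (563.8697509765625, -22.1949520111084, 129.93487548828125, 26.517784118652344, 12.431642532348633) [570.1 -20.6  74.9]
yellow [609.8 -11.8  77.4] 30
head (644.4609985351562, -4.330572128295898, 66.06124114990234, 38.99130630493164, 20.430274963378906) [657.8  -0.1  67.5]
button (484.16925048828125, 393.38519287109375, 32.84299087524414, 31.208833694458008, -66.54507255554199) [487.2 391.5  83.3]
traylip (525.2285766601562, 229.5897216796875, 236.67564392089844, 235.16058349609375, 2.920870542526245)
side
[[471.4 297.   54.8  23.6  15.1  47.4 113. ]

[... 301 characters left out ...]
.0, -398.0, 1.0], [509.0, -305.0, 4.0], [609.0, -195.0, 10.0]]
label (500.392333984375, -169.4503631591797, 87.45516967773438, 44.91899108886719, 1.9839468002319336) [ 497.7 -171.5   59.4]
handle (573.249267578125, -21.93143081665039, 144.0906982421875, 31.665836334228516, 14.251331329345703) [564.5 -24.2  71.4]
yellow [611.6 -11.1  73.3] 41
head (642.6392822265625, -8.171285629272461, 34.22736740112305, 32.378116607666016, 11.474011421203613) [641.  -14.3  70.6]
button (485.21380615234375, 391.7896728515625, 35.28437042236328, 33.374053955078125, 60.704891204833984) [483.1 388.4  79.7]
traylip (528.9810791015625, 230.72137451171875, 244.89923095703125, 233.9712677001953, -87.26492309570312)
```

servo_tool(slide=[[29, -42, 0], [29, -42, 0], [29, -42, 0], [29, -42, 0], [29, -42, 0]], twist=[6, 6, 6, 6, 6], fingers=[50, 50, 50, 50, 50], grip_force=40)

```text
t: 0.72
tcp_pos: [414.7, 380.2, 231.1]
orientation: [-0.05, 0.999, -0.0, -0.0]
force: [0.4, 0.2, 0.2]
grip_width: 0.587
finger_force: 0.0
```

servo_tool(slide=[[29, -42, 0], [28, -41, -20], [0, 0, -50], [0, 0, 0]], twist=[5, 5, 0, 0], fingers=[50, 50, 50, 50])

```text
t: 1.23
tcp_pos: [469.1, 297.0, 158.6]
orientation: [-0.135, 0.991, -0.001, -0.003]
force: [-1.2, -0.5, 0.7]
grip_width: 0.589
finger_force: 0.0
```

```bash
cat >> h.py <<'E'
def wcloud(d):
    z=d['z_map'].astype(float); v,u=np.mgrid[:z.shape[0],:z.shape[1]]
    a=(u-d['cx'])/d['fx']; b=(v-d['cy'])/d['fy']; r=np.hypot(a,b)+1e-9; t=np.tan(np.minimum(r,1.4))
    P=np.stack([a/r*t*z,-b/r*t*z,-z,np.ones_like(z)],-1)
    W=(P@np.linalg.inv(d['extrinsics']).T)[...,:3]; W[(z<=0)|(r>1.3)]=np.nan; return W
def dark(d,box,vmax=115,vmin=0,minn=200):
    W=wcloud(d); c=d['color'].astype(int); m=(c.max(2)<vmax)&(c.max(2)>=vmin)
    for i in range(3): m&=(W[...,i]>box[i][0])&(W[...,i]<box[i][1])
    n,l,st,_=cv2.connectedComponentsWithStats(m.astype(np.uint8))
    return np.array([[*axis(W[l==i]),np.median(W[l==i][:,2]),st[i,4]] for i in range(1,n) if st[i,4]>minn]).round(1)
E
python3 - <<'E'
from h import *
np.set_printoptions(suppress=True)
d=grab('wrist'); print(dark(d,((400,690),(90,350),(42,58))))
cv2.imwrite('pics/w1.png',d['color'][:,:,::-1]); print(readout.state()['tcp_pos'])
E
```

```text
[[ 435.1  348.    69.8    1.8    2.8   51.   379. ]
 [ 476.9  225.9   56.7   22.9   16.6   49.1 1556. ]
 [ 471.9  299.4   56.7   21.9   15.8   49.2 1513. ]
 [ 583.4  161.9   57.5   23.3   -8.    49.1  932. ]
 [ 568.1  226.4   32.3   13.9   -9.3   49.1  273. ]]
[470.08706611 298.18818646 160.62459184]
```

View pics/w1.png

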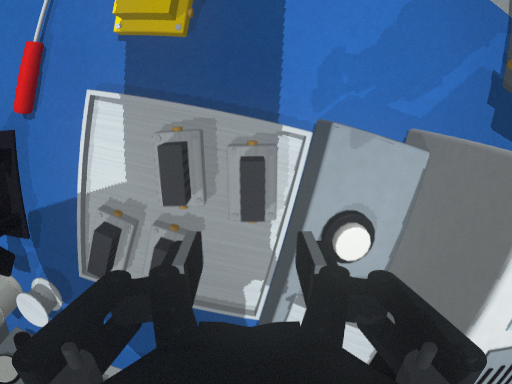

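The wrist view shows four modules in the tray, with the target at (250,185) between the fingers. Its measured position agrees with the scene cameras, so I'll grasp it.

servo_tool(slide=[[1.5, 1, -50], [0, 0, -50], [0, 0, -25], [0, 0, -9], [0, 0, 0]], twist=[0, 0, 0, 0, 0], fingers=[50, 50, 50, 50, 50])

```text
t: 1.9
tcp_pos: [473.1, 300.5, 28.4]
orientation: [-0.136, 0.991, 0.0, 0.001]
force: [-0.3, 0.2, 0.2]
grip_width: 0.589
finger_force: 0.0
```

servo_tool(slide=[[0, 0, 0], [0, 0, 0], [0, 0, 0], [0, 0, 0]], twist=[0, 0, 0, 0], fingers=[10, 10, 10, 10])

```text
t: 2.4
tcp_pos: [473.3, 300.2, 28.8]
orientation: [-0.135, 0.991, 0.0, 0.001]
force: [-2.2, 0.0, 10.8]
grip_width: 0.252
finger_force: 39.3
```

servo_tool(slide=[[0, 0, 10], [0, 0, 40], [0, 0, 60], [0, 0, 0]], twist=[0, 0, 0, 0], fingers=[10, 10, 10, 10])

```text
t: 2.9
tcp_pos: [474.9, 301.0, 142.3]
orientation: [-0.135, 0.991, 0.001, 0.004]
force: [0.5, -0.4, -2.3]
grip_width: 0.247
finger_force: 40.1
```

servo_tool(slide=[[-2, -30, 0], [-2, -54, 0], [-2, -54, 0], [-2, -54, 0], [-2, -54, 0]], twist=[0, -2, -2, -2, -2], fingers=[10, 10, 10, 10, 10])

```text
t: 3.52
tcp_pos: [461.9, 52.1, 137.3]
orientation: [-0.065, 0.998, -0.0, -0.0]
force: [1.0, 0.1, -1.6]
grip_width: 0.247
finger_force: 40.1
```

servo_tool(slide=[[-2, -54, 0], [-2, -54, 0], [-2, -54, 0], [-2, -54, 0], [-2, -54, 0]], twist=[-2, -2, -2, 0, 0], fingers=[10, 10, 10, 10, 10])

```text
t: 4.15
tcp_pos: [451.8, -218.0, 137.3]
orientation: [-0.013, 1.0, 0.0, -0.0]
force: [0.5, 0.0, -2.1]
grip_width: 0.248
finger_force: 40.1
```

servo_tool(slide=[[0, -54, 0], [0, -50, 0], [0, -30, 0], [0, 0, 0], [0, 0, 0]], twist=[0, 0, 0, 0, 0], fingers=[10, 10, 10, 10, 10])

```text
t: 4.78
tcp_pos: [452.0, -349.5, 137.0]
orientation: [-0.013, 1.0, 0.0, -0.0]
force: [0.5, 1.0, -2.1]
grip_width: 0.249
finger_force: 40.2
```

servo_tool(slide=[[3, 0, -40], [0, 0, -40], [0, 0, -20], [0, 0, -8], [0, 0, 0]], twist=[0, 0, 0, 0, 0], fingers=[10, 10, 10, 10, 10])

```text
t: 5.4
tcp_pos: [455.7, -349.4, 29.5]
orientation: [-0.014, 1.0, 0.0, -0.0]
force: [0.1, -0.7, -2.0]
grip_width: 0.244
finger_force: 40.9
```

servo_tool(slide=[[0, 0, 0], [0, 0, 0], [0, 0, 0]], twist=[0, 0, 0], fingers=[45, 45, 45])

```text
t: 5.78
tcp_pos: [455.8, -350.4, 29.7]
orientation: [-0.014, 1.0, -0.0, 0.0]
force: [-0.0, -0.6, -0.5]
grip_width: 0.525
finger_force: 0.0
```

servo_tool(slide=[[0, 0, 30], [0, 0, 50], [0, 0, 50], [0, 0, 0], [0, 0, 0]], twist=[0, 0, 0, 0, 0], fingers=[50, 50, 50, 50, 50])

```text
t: 6.4
tcp_pos: [455.3, -350.2, 159.2]
orientation: [-0.013, 1.0, -0.0, 0.0]
force: [0.3, 1.0, -0.4]
grip_width: 0.586
finger_force: 0.0
```

```bash
python3 - <<'E'
from h import *
np.set_printoptions(suppress=True)
d=grab('wrist'); print('tote',dark(d,((395,620),(-410,-180),(40,56)))); print(modules(grab('scene'))); print(readout.state()['tcp_pos'])
cv2.imwrite('pics/w2.png',d['color'][:,:,::-1])
E
```

```text
tote [[ 455.1 -400.8   93.6    1.3    2.    48.1  335. ]
 [ 475.2 -194.5  152.1    2.8    2.2   48.3 1096. ]
 [ 454.4 -350.4   56.6   20.9    1.4   49.2 1453. ]
 [ 601.5 -354.4  126.8   56.4   61.6   46.7  826. ]]
[[477.5 223.7  55.2  18.3  17.1  50.6  97. ]
 [581.1 229.6  52.   16.   -0.3  50.7  90. ]
 [585.7 162.7  51.   18.1  -6.6  50.6 102. ]]
[ 454.9229323  -349.77353384  158.20314454]
```

View pics/w2.png

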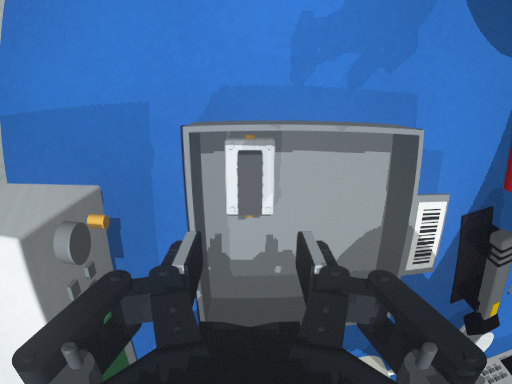

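The wrist view shows the first module flat in the tote at (250,180). Now the second.

servo_tool(slide=[[2, 30, 0], [2, 56, 0], [2, 56, 0], [2, 56, 0], [2, 56, 0]], twist=[0, 1.5, 1.5, 1.5, 1.5], fingers=[50, 50, 50, 50, 50])

```text
t: 7.12
tcp_pos: [464.7, -94.5, 158.3]
orientation: [-0.066, 0.998, 0.0, -0.001]
force: [0.8, 1.1, 0.1]
grip_width: 0.587
finger_force: 0.0
```

servo_tool(slide=[[2, 56, 0], [2, 56, 0], [2, 56, 0], [2, 56, 0], [2, 56, 0]], twist=[1.5, 1.5, 1.5, 1.5, 1.5], fingers=[50, 50, 50, 50, 50])

```text
t: 7.75
tcp_pos: [474.7, 185.4, 158.2]
orientation: [-0.131, 0.991, -0.0, -0.001]
force: [1.1, -0.8, 0.2]
grip_width: 0.589
finger_force: 0.0
```

servo_tool(slide=[[2, 40, 0], [0, 0, 0], [0, 0, 0]], twist=[1.5, 0, 0], fingers=[50, 50, 50])

```text
t: 8.12
tcp_pos: [476.8, 223.2, 158.3]
orientation: [-0.144, 0.99, -0.0, -0.001]
force: [0.1, 0.1, 0.0]
grip_width: 0.586
finger_force: 0.0
```

```bash
python3 - <<'E'
from h import *
np.set_printoptions(suppress=True)
d=grab('wrist'); print(dark(d,((420,690),(100,340),(42,58)))); print(readout.state()['tcp_pos'])
E
```

```text
[[ 477.   225.5   56.6   22.3   16.8   49.2 1528. ]
 [ 572.9  157.1   37.9   11.1   -7.9   49.2  280. ]
 [ 581.1  230.6   57.5   22.7   -2.8   49.2 1074. ]]
[476.96942582 222.79961257 158.54171422]
```

servo_tool(slide=[[0, 2.5, -50], [0, 0, -50], [0, 0, -22], [0, 0, -8], [0, 0, 0]], twist=[0, 0, 0, 0, 0], fingers=[50, 50, 50, 50, 50])

```text
t: 8.8
tcp_pos: [477.6, 225.5, 29.4]
orientation: [-0.143, 0.99, -0.0, -0.0]
force: [0.3, 0.7, 0.1]
grip_width: 0.587
finger_force: 0.0
```

servo_tool(slide=[[0, 0, 0], [0, 0, 0], [0, 0, 0], [0, 0, 0]], twist=[0, 0, 0, 0], fingers=[10, 10, 10, 10])

```text
t: 9.3
tcp_pos: [478.3, 226.3, 30.5]
orientation: [-0.144, 0.99, 0.0, 0.001]
force: [-0.2, -2.3, 7.1]
grip_width: 0.245
finger_force: 39.5
```

servo_tool(slide=[[0, 0, 10], [0, 0, 40], [0, 0, 60], [0, 0, 0]], twist=[0, 0, 0, 0], fingers=[10, 10, 10, 10])

```text
t: 9.8
tcp_pos: [480.0, 227.3, 144.1]
orientation: [-0.144, 0.99, 0.001, 0.004]
force: [-0.1, 0.1, -3.1]
grip_width: 0.25
finger_force: 40.0
```

servo_tool(slide=[[-2, -30, 0], [-2, -50, 0], [-2, -50, 0], [-2, -50, 0], [-2, -50, 0]], twist=[-1.5, -1.5, -1.5, -1.5, -1.5], fingers=[10, 10, 10, 10, 10])

```text
t: 10.42
tcp_pos: [466.8, -5.2, 139.1]
orientation: [-0.079, 0.997, 0.0, -0.0]
force: [0.4, -0.4, -2.2]
grip_width: 0.252
finger_force: 40.0
```

servo_tool(slide=[[-2, -50, 0], [-2, -50, 0], [-2, -50, 0], [-2, -50, 0], [-4, -41, 0]], twist=[-1.5, -1.5, -1.5, -1.5, -1.5], fingers=[10, 10, 10, 10, 10])

```text
t: 11.05
tcp_pos: [454.9, -246.5, 139.0]
orientation: [-0.013, 1.0, 0.0, -0.0]
force: [0.6, 0.7, -3.0]
grip_width: 0.246
finger_force: 40.0
```

servo_tool(slide=[[0, 0, 0], [0, 0, 0]], twist=[0, 0], fingers=[10, 10])

```text
t: 11.3
tcp_pos: [454.9, -244.3, 138.9]
orientation: [-0.013, 1.0, 0.0, -0.0]
force: [0.3, 0.1, -2.6]
grip_width: 0.249
finger_force: 40.2
```

servo_tool(slide=[[0, 0, -40], [0, 0, -40], [0, 0, -20], [0, 0, -8.5], [0, 0, 0]], twist=[0, 0, 0, 0, 0], fingers=[10, 10, 10, 10, 10])

```text
t: 11.92
tcp_pos: [455.6, -243.9, 30.9]
orientation: [-0.014, 1.0, 0.0, -0.0]
force: [-0.6, -0.4, -2.8]
grip_width: 0.25
finger_force: 41.3
```

servo_tool(slide=[[0, 0, 0], [0, 0, 0], [0, 0, 0]], twist=[0, 0, 0], fingers=[45, 45, 45])

```text
t: 12.3
tcp_pos: [455.8, -244.9, 31.2]
orientation: [-0.014, 1.0, -0.0, 0.0]
force: [-0.1, 0.4, 0.2]
grip_width: 0.53
finger_force: 0.0
```

servo_tool(slide=[[0, 0, 30], [0, 0, 50], [0, 0, 50], [0, 0, 0], [0, 0, 0]], twist=[0, 0, 0, 0, 0], fingers=[50, 50, 50, 50, 50])

```text
t: 12.92
tcp_pos: [455.4, -244.7, 160.8]
orientation: [-0.013, 1.0, -0.0, 0.0]
force: [-0.7, 0.1, -0.5]
grip_width: 0.585
finger_force: 0.0
```

```bash
python3 - <<'E'
from h import *
np.set_printoptions(suppress=True)
d=grab('wrist'); print('tote',dark(d,((395,620),(-395,-200),(40,56)))); print(modules(grab('scene'))); print(readout.state()['tcp_pos'])
E
```

```text
tote [[ 454.3 -350.2   56.2   22.7    1.3   49.1 1406. ]
 [ 454.2 -245.    56.3   21.     1.2   49.2 1390. ]
 [ 606.2 -252.6  105.2    3.4  -87.9   48.2  838. ]]
[[583.1 229.4  49.2  14.7  -2.7  50.6  83. ]
 [586.5 162.7  50.2  18.2  -6.9  50.7 102. ]]
[ 454.87217334 -244.43270007  159.80088973]
```

servo_tool(slide=[[10, 30, 0], [12, 50, 0], [12, 50, 0], [12, 50, 0], [12, 50, 0]], twist=[0, -1, -1, -1, -1], fingers=[50, 50, 50, 50, 50])

```text
t: 13.65
tcp_pos: [513.1, -13.1, 159.6]
orientation: [0.022, 1.0, 0.0, -0.001]
force: [0.9, -0.1, -0.2]
grip_width: 0.586
finger_force: 0.0
```

servo_tool(slide=[[12, 50, 0], [14, 50, 0], [14, 50, 0], [14, 50, 0], [14, 45, 0]], twist=[-0.3, 0, 0, 0, 0], fingers=[50, 50, 50, 50, 50])

```text
t: 14.28
tcp_pos: [581.1, 231.9, 159.2]
orientation: [0.024, 1.0, -0.0, -0.001]
force: [0.3, 0.4, 0.1]
grip_width: 0.584
finger_force: 0.0
```

servo_tool(slide=[[0, 0, 0], [0, 0, 0], [0, 0, 0]], twist=[0, 0, 0], fingers=[50, 50, 50])

```text
t: 14.65
tcp_pos: [581.0, 229.0, 160.2]
orientation: [0.025, 1.0, -0.0, -0.001]
force: [0.4, -0.3, -1.5]
grip_width: 0.585
finger_force: 0.0
```

```bash
python3 - <<'E'
from h import *
np.set_printoptions(suppress=True)
d=grab('wrist'); print(dark(d,((420,690),(100,340),(42,58)))); print(readout.state()['tcp_pos'])
E
```

```text
[[ 581.2  230.7   56.6   22.    -2.2   49.2 1524. ]
 [ 583.7  161.4   56.6   22.2   -7.2   49.1 1451. ]]
[581.23579639 229.07091288 160.50882232]
```

servo_tool(slide=[[0, 1.5, -50], [0, 0, -50], [0, 0, -22], [0, 0, -8], [0, 0, 0]], twist=[0, 0, 0, 0, 0], fingers=[50, 50, 50, 50, 50])

```text
t: 15.32
tcp_pos: [581.7, 231.3, 31.1]
orientation: [0.024, 1.0, -0.0, 0.0]
force: [0.1, -0.3, 0.3]
grip_width: 0.585
finger_force: 0.0
```

servo_tool(slide=[[0, 0, 0], [0, 0, 0], [0, 0, 0], [0, 0, 0]], twist=[0, 0, 0, 0], fingers=[10, 10, 10, 10])

```text
t: 15.82
tcp_pos: [582.3, 231.9, 32.1]
orientation: [0.024, 1.0, 0.0, 0.001]
force: [0.3, -1.3, 5.8]
grip_width: 0.246
finger_force: 39.5
```

servo_tool(slide=[[0, 0, 10], [0, 0, 40], [0, 0, 60], [0, 0, 0]], twist=[0, 0, 0, 0], fingers=[10, 10, 10, 10])

```text
t: 16.32
tcp_pos: [584.3, 232.7, 146.2]
orientation: [0.024, 1.0, 0.001, 0.004]
force: [0.1, 1.3, -2.9]
grip_width: 0.253
finger_force: 39.9
```

servo_tool(slide=[[-2, -29, 0], [-2, -50, 0], [-2, -50, 0], [-2, -50, 0], [-2, -50, 0]], twist=[1, 1, 1, 1, 0], fingers=[10, 10, 10, 10, 10])

```text
t: 16.95
tcp_pos: [570.9, 1.2, 140.6]
orientation: [-0.011, 1.0, 0.0, -0.0]
force: [0.4, 0.5, -2.7]
grip_width: 0.244
finger_force: 39.9
```

servo_tool(slide=[[-2, -50, 0], [-2, -50, 0], [-2, -50, 0], [-2, -50, 0], [-2, -50, 0]], twist=[0, 0, 0, 0, 0], fingers=[10, 10, 10, 10, 10])

```text
t: 17.58
tcp_pos: [560.9, -248.7, 140.5]
orientation: [-0.011, 1.0, 0.0, -0.0]
force: [-0.2, -0.1, -2.8]
grip_width: 0.248
finger_force: 39.9
```

servo_tool(slide=[[-2, -50, 0], [-2, -50, 0], [0, 0, 0], [0, 0, 0]], twist=[0, 0, 0, 0], fingers=[10, 10, 10, 10])

```text
t: 18.08
tcp_pos: [556.9, -346.8, 140.3]
orientation: [-0.011, 1.0, 0.0, -0.0]
force: [-0.1, 0.8, -2.3]
grip_width: 0.247
finger_force: 40.1
```

servo_tool(slide=[[0, -2, -40], [0, 0, -40], [0, 0, -20], [0, 0, -8.5], [0, 0, 0]], twist=[0, 0, 0, 0, 0], fingers=[10, 10, 10, 10, 10])

```text
t: 18.7
tcp_pos: [558.1, -349.0, 33.0]
orientation: [-0.011, 1.0, -0.0, 0.0]
force: [-0.5, 0.4, -2.4]
grip_width: 0.244
finger_force: 40.8
```

servo_tool(slide=[[0, 0, 0], [0, 0, 0], [0, 0, 0]], twist=[0, 0, 0], fingers=[45, 45, 45])

```text
t: 19.08
tcp_pos: [557.8, -349.5, 32.8]
orientation: [-0.011, 1.0, -0.0, 0.0]
force: [-1.0, -0.2, 0.6]
grip_width: 0.53
finger_force: 0.0
```

servo_tool(slide=[[0, 0, 30], [0, 0, 50], [0, 0, 50], [0, 0, 0], [0, 0, 0]], twist=[0, 0, 0, 0, 0], fingers=[50, 50, 50, 50, 50])

```text
t: 19.7
tcp_pos: [557.4, -349.2, 162.2]
orientation: [-0.011, 1.0, -0.0, 0.0]
force: [0.1, -0.3, 0.2]
grip_width: 0.586
finger_force: 0.0
```

```bash
python3 - <<'E'
from h import *
np.set_printoptions(suppress=True)
d=grab('wrist'); print('tote',dark(d,((395,620),(-395,-200),(40,56)))); print(modules(grab('scene'))); print(readout.state()['tcp_pos'])
E
```

```text
tote [[ 402.6 -297.5  195.     1.8  -87.6   48.3 1097. ]
 [ 454.3 -245.5   54.8   23.4    0.9   48.9 1512. ]
 [ 556.7 -350.6   56.2   21.3    1.5   49.2 1418. ]
 [ 609.4 -350.4   95.2   22.1   78.9   48.2  709. ]
 [ 605.5 -243.    86.     2.1  -87.5   48.3  552. ]]
[[586.3 162.4  51.4  18.1  -6.   51.  105. ]]
[ 556.91319629 -348.87773546  161.11058656]
```

servo_tool(slide=[[2, 30, 0], [2.5, 50, 0], [2.5, 50, 0], [2.5, 50, 0], [2.5, 50, 0]], twist=[0, -1, -1, -1, -1], fingers=[50, 50, 50, 50, 50])

```text
t: 20.42
tcp_pos: [568.8, -117.6, 161.1]
orientation: [0.024, 1.0, 0.0, -0.001]
force: [1.2, -0.5, 0.3]
grip_width: 0.586
finger_force: 0.0
```

servo_tool(slide=[[2.5, 50, 0], [2.5, 50, 0], [2.5, 50, 0], [2.5, 50, 0], [2.5, 50, 0]], twist=[-1, -1, -1, -1, -0.5], fingers=[50, 50, 50, 50, 50])

```text
t: 21.05
tcp_pos: [581.3, 132.2, 161.0]
orientation: [0.063, 0.998, -0.0, -0.001]
force: [0.9, -0.5, -0.1]
grip_width: 0.592
finger_force: 0.0
```

servo_tool(slide=[[2, 32, 0], [0, 0, 0], [0, 0, 0]], twist=[0, 0, 0], fingers=[50, 50, 50])

```text
t: 21.42
tcp_pos: [583.4, 162.3, 161.3]
orientation: [0.063, 0.998, -0.0, -0.001]
force: [-0.4, -0.5, 0.3]
grip_width: 0.585
finger_force: 0.0
```

```bash
python3 - <<'E'
from h import *
np.set_printoptions(suppress=True)
d=grab('wrist'); print(dark(d,((420,690),(100,340),(42,58)))); print(readout.state()['tcp_pos'])
E
```

```text
[[ 583.5  161.4   56.2   21.6   -7.6   49.2 1491. ]]
[583.63650568 161.873957   161.58713824]
```

servo_tool(slide=[[0, 0, -50], [0, 0, -50], [0, 0, -22], [0, 0, -9], [0, 0, 0]], twist=[0, 0, 0, 0, 0], fingers=[50, 50, 50, 50, 50])

```text
t: 22.1
tcp_pos: [584.1, 162.0, 31.3]
orientation: [0.064, 0.998, -0.0, -0.0]
force: [-0.3, 0.3, 1.5]
grip_width: 0.584
finger_force: 0.0
```

servo_tool(slide=[[0, 0, 0], [0, 0, 0], [0, 0, 0], [0, 0, 0]], twist=[0, 0, 0, 0], fingers=[10, 10, 10, 10])

```text
t: 22.6
tcp_pos: [584.8, 162.8, 32.6]
orientation: [0.063, 0.998, 0.0, 0.001]
force: [-0.6, -1.7, 5.2]
grip_width: 0.247
finger_force: 39.5
```

servo_tool(slide=[[0, 0, 10], [0, 0, 40], [0, 0, 60], [0, 0, 0]], twist=[0, 0, 0, 0], fingers=[10, 10, 10, 10])

```text
t: 23.1
tcp_pos: [586.9, 163.4, 146.7]
orientation: [0.063, 0.998, 0.001, 0.004]
force: [0.7, -0.0, -1.3]
grip_width: 0.245
finger_force: 39.6
```

servo_tool(slide=[[-3, -26, 0], [-3, -40, 0], [-3, -40, 0], [-3, -50, 0], [-3, -50, 0]], twist=[1, 1, 1, 1, 1], fingers=[10, 10, 10, 10, 10])

```text
t: 23.72
tcp_pos: [568.5, -44.6, 141.1]
orientation: [0.019, 1.0, 0.0, -0.0]
force: [0.6, 0.0, -1.6]
grip_width: 0.248
finger_force: 39.6
```

servo_tool(slide=[[-3, -50, 0], [-3, -50, 0], [-3, -50, 0], [-3, -50, 0], [-3, 0, 0]], twist=[1, 1, 1, 1, 0], fingers=[10, 10, 10, 10, 10])

```text
t: 24.35
tcp_pos: [553.6, -246.5, 141.0]
orientation: [-0.014, 1.0, -0.0, 0.0]
force: [-0.3, 0.4, -1.8]
grip_width: 0.246
finger_force: 39.8
```

servo_tool(slide=[[0, 0, 0], [0, 0, 0]], twist=[0, 0], fingers=[10, 10])

```text
t: 24.6
tcp_pos: [554.0, -242.2, 141.2]
orientation: [-0.016, 1.0, 0.0, -0.0]
force: [0.7, -0.3, -0.8]
grip_width: 0.249
finger_force: 39.8
```

servo_tool(slide=[[0, -2, -40], [0, 0, -40], [0, 0, -20], [0, 0, -9], [0, 0, 0]], twist=[0, 0, 0, 0, 0], fingers=[10, 10, 10, 10, 10])

```text
t: 25.22
tcp_pos: [554.4, -244.5, 32.5]
orientation: [-0.016, 1.0, 0.0, 0.0]
force: [0.5, -0.2, -1.0]
grip_width: 0.245
finger_force: 41.3
```

servo_tool(slide=[[0, 0, 0], [0, 0, 0], [0, 0, 0]], twist=[0, 0, 0], fingers=[45, 45, 45])

```text
t: 25.6
tcp_pos: [554.3, -245.3, 32.6]
orientation: [-0.015, 1.0, -0.0, 0.0]
force: [-0.4, 0.0, 0.0]
grip_width: 0.53
finger_force: 0.0
```

servo_tool(slide=[[0, 0, 30], [0, 0, 50], [0, 0, 50], [0, 0, 20], [0, 0, 0]], twist=[0, 0, 0, 0, 0], fingers=[50, 50, 50, 50, 50])

```text
t: 26.22
tcp_pos: [555.0, -245.8, 184.2]
orientation: [-0.015, 1.0, -0.001, 0.002]
force: [0.6, 0.6, -0.9]
grip_width: 0.582
finger_force: 0.0
```

servo_tool(slide=[[4, 44, 0], [4, 44, 0], [4, 44, 0], [4, 44, 0], [4, 44, 0]], twist=[2, 2, 2, 2, 2], fingers=[60, 60, 60, 60, 60])

```text
t: 26.85
tcp_pos: [573.4, -23.9, 181.1]
orientation: [-0.103, 0.995, 0.0, -0.001]
force: [1.4, 0.7, 0.6]
grip_width: 0.705
finger_force: 0.0
```

servo_tool(slide=[[0, 0, 0], [0, 0, 0], [0, 0, 0], [0, 0, 0]], twist=[1.5, 0, 0, 0], fingers=[60, 60, 60, 60])

```text
t: 27.35
tcp_pos: [573.9, -26.2, 182.1]
orientation: [-0.115, 0.993, -0.0, -0.0]
force: [0.0, -0.2, 0.3]
grip_width: 0.703
finger_force: 0.0
```

```bash
python3 - <<'E'
from h import *
np.set_printoptions(suppress=True)
s=grab('scene'); print(modules(s)); print('tote',modules(s,0,((400,610),(-395,-195),(40,56)))); grab('side')
d=grab('wrist'); st=readout.state(); print(st['tcp_pos'],st['orientation'])
cv2.imwrite('pics/w3.png',d['color'][:,:,::-1])
W=wcloud(d); c=d['color'].astype(int)
def sel(box,f):
    m=f(c)
    for i in range(3): m&=(W[...,i]>box[i][0])&(W[...,i]<box[i][1])
    return W[m]
l=sel(((440,570),(-200,-130),(55,68)),lambda c:c.min(2)>130); print('label',axis(l),np.median(l,0))
h=sel(((480,680),(-80,40),(70,77)),lambda c:c.max(2)>-1); print('handle top',axis(h),np.median(h,0))
h=sel(((480,680),(-80,40),(65,90)),lambda c:(c[...,0]>c[...,2]+60)); print('yellow',axis(h),np.median(h,0))
E
```

```text
[]
tote [[ 402.9 -324.5  137.8    6.5  -88.9   47.6  138. ]
 [ 452.8 -348.8   59.9   25.6   -0.8   50.6  123. ]
 [ 454.5 -243.5   59.3   22.7    2.4   50.7  120. ]
 [ 553.8 -244.1   56.1   23.1    0.8   50.2  130. ]
 [ 557.  -348.7   56.7   23.1   -0.5   50.3  138. ]
 [ 607.5 -244.2   98.4    5.1  -89.2   47.3  105. ]]
[574.02969354 -25.81654141 182.27307524] [-0.11488642  0.99337863 -0.0000287   0.00000413]
label (504.2671813964844, -170.17127990722656, 129.75762939453125, 47.751708984375, 2.1815848350524902) [ 500.32496031 -170.48723077   60.74053467]
handle top (579.7379760742188, -16.993797302246094, 158.88479614257812, 35.42539596557617, 11.391973495483398) [565.88809708 -22.11613748  73.13181402]
yellow (611.850830078125, -11.76732349395752, 23.987098693847656, 12.215791702270508, 13.58454418182373) [610.78189898 -11.71209881  75.71779279]
```

View pics/w3.png

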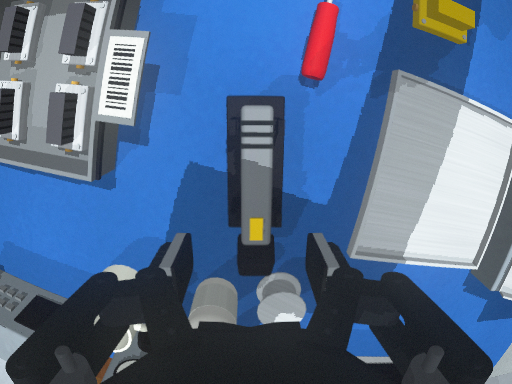

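Four modules sit flat in the tote (upper left) and the tray is empty. The scanner handle runs from (257,105) to (257,240). Next I'll fit the handle axis precisely.

```bash
cat > hf.py <<'E'
from h import *
def handle(d,g0,a0,zlo=66,zhi=78):
    W=wcloud(d); k=np.isfinite(W).all(2)&(W[...,2]>zlo)&(W[...,2]<zhi); P=W[k]
    a=np.radians(a0); g=np.array(g0,float)
    for _ in range(4):
        u=np.array([np.cos(a),np.sin(a)]); n=np.array([-u[1],u[0]])
        q=(P[:,:2]-g); s=q@u; t=q@n
        m=(abs(t)<16.5)&(s>-100)&(s<30); mids=[];ss=[]
        for b in range(-65,30,5):
            mm=m&(s>=b)&(s<b+5)
            if mm.sum()>10: lo,hi=np.percentile(t[mm],[2,98]); mids.append((lo+hi)/2); ss.append(b+2.5); w=hi-lo
        p=np.polyfit(ss,mids,1); a+=np.arctan(p[0]); g=g+n*p[1]
        g=g+u*(np.percentile(s[m],0.5)+75)
    return g,np.degrees(a),w,np.median(P[:,2])
E
python3 - <<'E'
from hf import *
d=load('wrist'); print(handle(d,(573,-20),13)); 
for n in['scene','side']:pass
W=wcloud(d); c=d['color'].astype(int)
# black head extents & base plate extents along axis
g,a,_,_=handle(d,(573,-20),13); u=np.array([np.cos(np.radians(a)),np.sin(np.radians(a))])
P=W[np.isfinite(W).all(2)&(c.max(2)<70)&(W[...,2]<12)&(W[...,2]>3)]; P=P[(abs(P[:,0]-570)<150)&(abs(P[:,1]+20)<60)]
s=(P[:,:2]-g)@u; print('baseplate ahead range',np.percentile(s,[1,99]))
m=np.isfinite(W).all(2)&(W[...,2]>73.9)&(W[...,2]<85); s=(W[m][:,:2]-g)@u; t=(W[m][:,:2]-g)@np.array([-u[1],u[0]]); k=(abs(t)<25)&(abs(s)<130); print('raised',np.percentile(s[k],[1,50,99]))
E
```

```text
(array([576.25525211, -20.06232885]), np.float64(12.89740717297559), np.float64(26.75854153995737), np.float64(73.06590313698558))
baseplate ahead range [-70.29914804  61.54984627]
raised [-68.32620149  43.84167036  79.48915306]
```

servo_tool(slide=[[2, 6, -50], [0, 0, -50], [0, 0, -30], [0, 0, -12], [0, 0, 0]], twist=[-0.3, 0, 0, 0, 0], fingers=[60, 60, 60, 60, 60])

```text
t: 28.12
tcp_pos: [576.0, -19.4, 40.2]
orientation: [-0.113, 0.994, 0.0, -0.0]
force: [0.3, -0.9, 0.7]
grip_width: 0.703
finger_force: 0.0
```

servo_tool(slide=[[0, 0, 0], [0, 0, 0]], twist=[0, 0], fingers=[60, 60])

```text
t: 28.38
tcp_pos: [576.8, -19.4, 41.5]
orientation: [-0.113, 0.994, -0.0, 0.001]
force: [0.7, -0.1, -0.4]
grip_width: 0.704
finger_force: 0.0
```

```bash
python3 - <<'E'
from h import *
st=readout.state(); print(st['tcp_pos'],st['orientation'],st['force'])
E
```

```text
[576.84594597 -19.38348907  41.50694091] [-1.12735479e-01  9.93624563e-01 -1.89580880e-04  9.50793467e-04] [ 0.6579445  -0.13089153 -0.44039591]
```

Well placed. Close, lift slightly and check.

servo_tool(slide=[[0, 0, 0], [0, 0, 0], [0, 0, 0], [0, 0, 0]], twist=[0, 0, 0, 0], fingers=[15, 15, 15, 15], grip_force=60)

```text
t: 28.88
tcp_pos: [576.3, -19.4, 40.9]
orientation: [-0.113, 0.994, -0.0, 0.0]
force: [-1.7, 0.2, 9.2]
grip_width: 0.321
finger_force: 59.2
```

servo_tool(slide=[[0, 0, 10], [0, 0, 30], [0, 0, 40], [0, 0, 30], [0, 0, 0]], twist=[0, 0, 0, 0, 0], fingers=[15, 15, 15, 15, 15])

```text
t: 29.5
tcp_pos: [577.5, -19.4, 152.9]
orientation: [-0.113, 0.994, -0.0, 0.002]
force: [-0.1, 0.4, -2.7]
grip_width: 0.317
finger_force: 59.3
```

```bash
python3 - <<'E'
from hf import *
st=readout.state(); print(st['tcp_pos'],st['orientation'],st['force'])
d=grab('side'); cv2.imwrite('pics/side1.png',cv2.resize(d['color'][120:330,150:400,::-1],None,fx=2.6,fy=2.6))
E
```

```text
[577.45625051 -19.39991105 152.93083205] [-1.12750007e-01  9.93621087e-01 -4.11259890e-04  2.09818438e-03] [-0.06484463  0.37298338 -2.72885256]
```

View pics/side1.png

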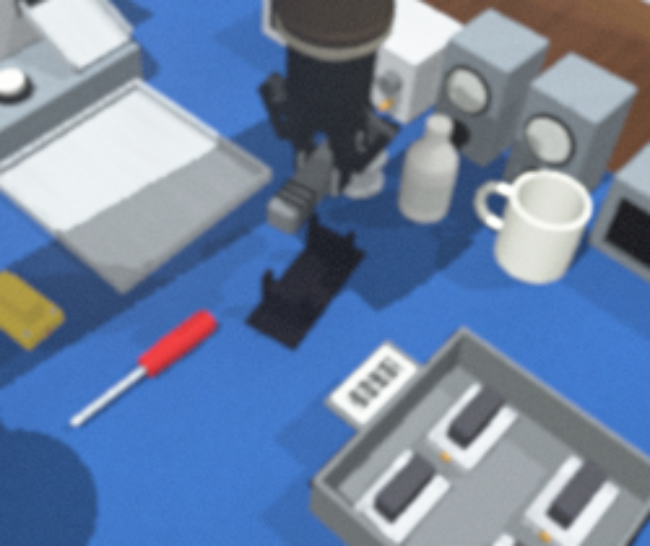

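The scanner is lifted level at (310,180) in the crop and the cradle is empty. Now I'll turn to heading −90° and move over the label.

servo_tool(slide=[[-5, 0, 0], [-7, 1, 0], [-7, 0, 0], [-7, 1, 0], [-7, 0, 0]], twist=[-5, -9, -9, -9, -9], fingers=[15, 15, 15, 15, 15])

```text
t: 30.18
tcp_pos: [541.9, -17.2, 149.0]
orientation: [0.245, 0.97, -0.0, -0.001]
force: [0.0, 0.0, -1.1]
grip_width: 0.324
finger_force: 59.2
```

servo_tool(slide=[[-7, 1, 0], [-7, 0, 0], [-7, 1, 0], [-7, 0, 0], [-7, 1, 0]], twist=[-9, -9, -9, -9, -9], fingers=[15, 15, 15, 15, 15])

```text
t: 30.8
tcp_pos: [506.9, -14.2, 149.1]
orientation: [0.597, 0.802, -0.001, -0.001]
force: [-0.2, -0.7, -1.6]
grip_width: 0.321
finger_force: 59.2
```

servo_tool(slide=[[-7, 0, 0], [-1, 0, 0], [0, 0, -10], [0, 0, -10], [0, 0, 0]], twist=[-9, -8, 0, 0, 0], fingers=[15, 15, 15, 15, 15])

```text
t: 31.42
tcp_pos: [499.2, -14.3, 128.9]
orientation: [0.707, 0.707, -0.001, -0.001]
force: [0.2, -0.2, -2.3]
grip_width: 0.32
finger_force: 59.2
```

```bash
python3 - <<'E'
from hf import *
st=readout.state(); print(st['tcp_pos'],st['orientation'],st['force'],st['qpos'])
d=grab('wrist'); cv2.imwrite('pics/w4.png',d['color'][:,:,::-1])
W=wcloud(d); k=np.isfinite(W).all(2)
for z in (150,155,160,165):
    m=k&(abs(W[...,2]-z)<3)&(abs(W[...,0]-500)<40)&(W[...,1]<90)&(W[...,1]>-150); print(z,m.sum(), axis(W[m]) if m.sum()>50 else '')
s=grab('scene'); W=cloud(s); k=np.isfinite(W).all(2)&(abs(W[...,0]-500)<40)&(W[...,1]<-20)&(W[...,1]>-140)&(W[...,2]>100)&(W[...,2]<180); P=W[k]; print(len(P),P.min(0),P.max(0),np.median(P,0))
cv2.imwrite('pics/s4.png',cv2.resize(s['color'][120:300,90:330,::-1],None,fx=2.6,fy=2.6))
E
```

```text
[499.22609539 -14.25885733 128.90958912] [ 0.70677104  0.70744135 -0.00077082 -0.0009138 ] [ 0.20095558 -0.21790777 -2.28530632] [-8.92516311e-02  4.14892482e-01  2.03464716e+00 -1.88824034e-05
  6.94443949e-01 -9.01850693e-02]
150 288 (500.0117492675781, -6.194789886474609, 54.66922378540039, 5.401226997375488, 0.09228790551424026)
155 589 (499.71014404296875, 8.232040405273438, 105.17121887207031, 54.83797073364258, -89.07909977436066)
160 15345 (499.6051330566406, 8.275264739990234, 105.08358001708984, 54.031490325927734, -88.72810482978821)
165 1994 (501.47174072265625, 7.355319976806641, 100.3179931640625, 39.89615249633789, 83.19267272949219)
422 [ 481.62899166 -114.60391959  122.10866372] [526.83798361 -20.02859697 174.66982807] [513.36285076 -75.05487166 154.79944962]
```

View pics/s4.png

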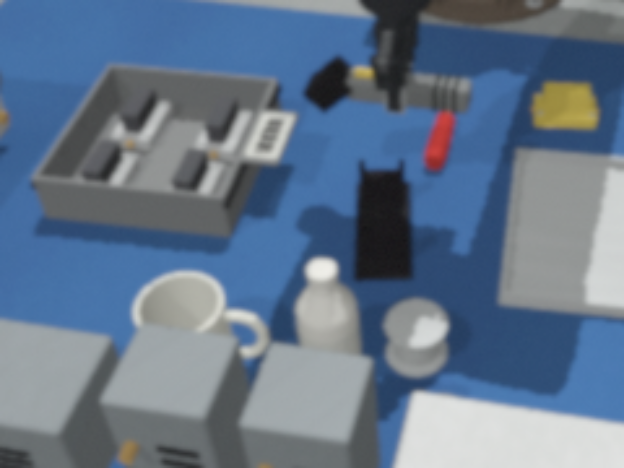

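The scene crop shows the scanner level, pointing at the label with its head at (328,83). The handle top is about 160 mm high and its rear end at y≈61, both as planned. Now hold it.

servo_tool(slide=[[0.5, 0, 0], [0, 0, 0], [0, 0, 0], [0, 0, 0], [0, 0, 0]], twist=[0, 0, 0, 0, 0], fingers=[15, 15, 15, 15, 15])

```text
t: 32.15
tcp_pos: [500.5, -14.3, 130.3]
orientation: [0.707, 0.707, 0.0, 0.0]
force: [-1.0, -0.8, -2.1]
grip_width: 0.32
finger_force: 59.2
```

servo_tool(slide=[[0, 0, 0], [0, 0, 0], [0, 0, 0], [0, 0, 0], [0, 0, 0]], twist=[0, 0, 0, 0, 0], fingers=[15, 15, 15, 15, 15])

```text
t: 32.78
tcp_pos: [500.6, -14.3, 130.3]
orientation: [0.707, 0.707, 0.0, 0.0]
force: [0.6, 0.5, -1.7]
grip_width: 0.318
finger_force: 59.2
```

servo_tool(slide=[[0, 0, 0], [0, 0, 0], [0, 0, 0], [0, 0, 0], [0, 0, 0]], twist=[0, 0, 0, 0, 0], fingers=[15, 15, 15, 15, 15])

```text
t: 33.4
tcp_pos: [500.6, -14.3, 130.3]
orientation: [0.707, 0.707, 0.0, -0.0]
force: [0.3, 0.1, -1.3]
grip_width: 0.321
finger_force: 59.2
```

servo_tool(slide=[[0, 0, 0], [0, 0, 0], [0, 0, 0], [0, 0, 0], [0, 0, 0]], twist=[0, 0, 0, 0, 0], fingers=[15, 15, 15, 15, 15])

```text
t: 34.02
tcp_pos: [500.6, -14.3, 130.3]
orientation: [0.707, 0.707, -0.0, 0.0]
force: [0.4, 0.6, -1.4]
grip_width: 0.314
finger_force: 59.2
```

servo_tool(slide=[[0, 0, 0], [0, 0, 0], [0, 0, 0], [0, 0, 0], [0, 0, 0]], twist=[0, 0, 0, 0, 0], fingers=[15, 15, 15, 15, 15])

```text
t: 34.65
tcp_pos: [500.6, -14.3, 130.3]
orientation: [0.707, 0.707, 0.0, 0.0]
force: [-0.2, -0.4, -2.0]
grip_width: 0.315
finger_force: 59.2
```

servo_tool(slide=[[0, 0, 0], [0, 0, 0], [0, 0, 0], [0, 0, 0], [0, 0, 0]], twist=[0, 0, 0, 0, 0], fingers=[15, 15, 15, 15, 15])

```text
t: 35.28
tcp_pos: [500.6, -14.3, 130.3]
orientation: [0.707, 0.707, -0.0, -0.0]
force: [0.0, -0.5, -1.9]
grip_width: 0.32
finger_force: 59.2
```

```bash
python3 - <<'E'
from h import *
np.set_printoptions(suppress=True)
st=readout.state(); print(st['t'],st['tcp_pos'],st['force']); print('tote',modules(grab('side'),0,((410,600),(-390,-200),(40,56))))
E
```

```text
35.275 [500.55155465 -14.31514012 130.29361114] [ 0.00447319 -0.49365383 -1.90029099]
tote [[ 452.9 -351.5   54.    18.5    0.    47.7  250. ]
 [ 453.  -247.3   53.6   19.9    1.6   47.4  237. ]
 [ 553.1 -247.8   57.    20.8    2.3   47.4  211. ]
 [ 556.7 -350.8   57.8   18.8    1.8   47.5  217. ]]
```

servo_tool(slide=[[0, 0, 10], [0, 0, 10], [7, -1, 0], [7, 0, 0], [7, -1, 0]], twist=[0, 0, 8, 9, 9], fingers=[15, 15, 15, 15, 15])

```text
t: 35.95
tcp_pos: [522.1, -16.3, 151.2]
orientation: [0.528, 0.849, 0.0, 0.0]
force: [0.1, 0.3, -1.8]
grip_width: 0.321
finger_force: 59.2
```

servo_tool(slide=[[7, 0, 0], [7, -1, 0], [7, 0, 0], [7, -1, 0], [7, 0, 0]], twist=[9, 9, 9, 9, 9], fingers=[15, 15, 15, 15, 15])

```text
t: 36.58
tcp_pos: [557.0, -18.4, 151.2]
orientation: [0.163, 0.987, 0.0, 0.0]
force: [-0.5, 0.3, -2.9]
grip_width: 0.326
finger_force: 59.2
```

servo_tool(slide=[[7, -1, 0], [7, 0, 0], [5.5, 0, 0], [0, 0, 0], [0, 0, 0]], twist=[9, 9, 5, 0, 0], fingers=[15, 15, 15, 15, 15])

```text
t: 37.2
tcp_pos: [575.8, -19.3, 150.6]
orientation: [-0.033, 0.999, -0.0, 0.0]
force: [0.1, 0.6, -1.6]
grip_width: 0.318
finger_force: 59.2
```

```bash
python3 - <<'E'
from hf import *
st=readout.state(); print(st['tcp_pos'],st['orientation'])
d=grab('wrist'); print(handle(d,(576,-20),13,155+10,155+40))
E
```

```text
[575.83664999 -19.28793682 150.61850679] [-3.33300715e-02  9.99444399e-01 -4.88757776e-06  1.93257483e-05]
(array([575.80529898, -20.20783586]), np.float64(3.825146084296852), np.float64(26.509543282504282), np.float64(182.83149842520368))
```

The turn came up 9° short because I miscounted rows. I'll correct that, then lower in steps.

servo_tool(slide=[[0.5, 0, 0], [0, 0, 0], [0, 0, -40], [0, 0, -30], [0, 0, 0]], twist=[5, 4.1, 0, 0, 0], fingers=[15, 15, 15, 15, 15])

```text
t: 37.88
tcp_pos: [574.8, -19.2, 78.7]
orientation: [-0.113, 0.994, 0.0, -0.002]
force: [-1.5, 0.1, -1.1]
grip_width: 0.316
finger_force: 59.3
```

servo_tool(slide=[[0, 0, 0], [0, 0, 0]], twist=[0, 0], fingers=[15, 15])

```text
t: 38.12
tcp_pos: [577.4, -19.4, 81.7]
orientation: [-0.113, 0.994, -0.0, 0.001]
force: [0.4, -0.3, -2.4]
grip_width: 0.319
finger_force: 59.3
```

```bash
python3 - <<'E'
from hf import *
st=readout.state(); print(st['tcp_pos'],st['orientation'])
d=grab('wrist'); z=st['tcp_pos'][2]+32; print(handle(d,(576,-20),13,z-8,z+6))
E
```

```text
[577.39862844 -19.36275631  81.6632069 ] [-1.13494079e-01  9.93538155e-01 -2.04858268e-04  9.93531627e-04]
(array([577.29613868, -20.40110545]), np.float64(13.027046283425053), np.float64(26.96883766374018), np.float64(113.79815011113898))
```

servo_tool(slide=[[-0.7, 0, -15], [0, 0, -12], [0, 0, -8], [0, 0, -4], [0, 0, 0]], twist=[0, 0, 0, 0, 0], fingers=[15, 15, 15, 15, 15])

```text
t: 38.8
tcp_pos: [575.8, -19.3, 41.2]
orientation: [-0.114, 0.994, 0.0, -0.0]
force: [-0.3, 0.3, -1.6]
grip_width: 0.318
finger_force: 59.6
```

servo_tool(slide=[[0, 0, 0], [0, 0, 0]], twist=[0, 0], fingers=[15, 15])

```text
t: 39.05
tcp_pos: [575.9, -19.3, 41.3]
orientation: [-0.114, 0.994, -0.0, 0.0]
force: [0.1, 0.2, -2.1]
grip_width: 0.317
finger_force: 59.6
```

servo_tool(slide=[[0, 0, -1], [0, 0, 0], [0, 0, 0], [0, 0, 0], [0, 0, 0]], twist=[0, 0, 0, 0, 0], fingers=[15, 15, 40, 60, 60])

```text
t: 39.67
tcp_pos: [575.8, -19.3, 40.2]
orientation: [-0.114, 0.994, -0.0, -0.0]
force: [-0.7, -1.3, -0.1]
grip_width: 0.701
finger_force: 0.0
```

servo_tool(slide=[[0, 0, 0], [0, 0, 20], [0, 0, 60], [0, 0, 60], [0, 0, 0]], twist=[0, 0, 0, 0, 0], fingers=[60, 60, 60, 60, 60])

```text
t: 40.3
tcp_pos: [578.6, -19.5, 184.9]
orientation: [-0.114, 0.994, -0.001, 0.004]
force: [1.1, 0.2, -0.3]
grip_width: 0.702
finger_force: 0.0
```

servo_tool(slide=[[0, 0, 0], [0, 0, 0], [0, 0, 0]], twist=[0, 0, 0], fingers=[60, 60, 60])

```text
t: 40.67
tcp_pos: [575.2, -19.3, 179.1]
orientation: [-0.114, 0.994, 0.0, -0.001]
force: [0.5, 0.1, -0.5]
grip_width: 0.7
finger_force: 0.0
```

```bash
python3 - <<'E'
from hf import *
st=readout.state(); print(st['tcp_pos'],st['orientation'])
d=grab('wrist'); print(handle(d,(576,-20),13)); cv2.imwrite('pics/w5.png',d['color'][:,:,::-1])
W=wcloud(d); c=d['color'].astype(int); m=np.isfinite(W).all(2)&(abs(W[...,0]-485)<45)&(abs(W[...,1]-390)<45)&(W[...,2]>62); 
P=W[m&(c.min(2)>110)]; print('button wrist',len(P),axis(P) if len(P)>9 else '',np.median(P,0) if len(P) else '')
for n in['scene','side']:
    e=grab(n); b,_=pts(e,((440,530),(345,435),(64,130)),lambda c:c.min(1)>130); print(n,axis(b),np.percentile(b[:,2],[5,50,95]))
E
```

```text
[575.20998171 -19.25000099 179.09214387] [-1.13586609e-01  9.93527536e-01  2.10465723e-04 -1.03583350e-03]
(array([576.31001124, -20.6489865 ]), np.float64(12.608714567683355), np.float64(27.27391461684611), np.float64(73.03707470511083))
button wrist 0  
scene (484.4393615722656, 392.8540954589844, 83.72443389892578, 79.37245178222656, -86.80636477470398) [64.17678742 82.38360695 85.46582684]
side (486.2507629394531, 388.949462890625, 44.86775207519531, 31.475341796875, -29.754600524902344) [69.28501383 79.3588071  82.24525502]
```

View pics/w5.png

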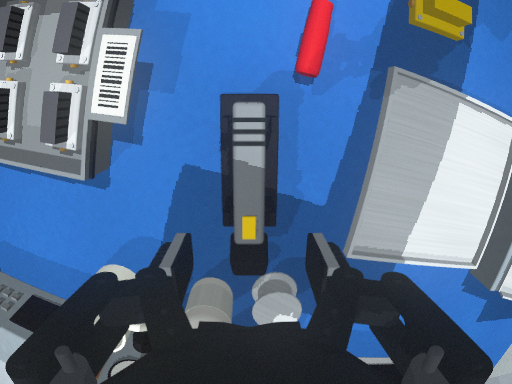

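The wrist view shows the scanner parked as before, at (250,170) in its cradle and within 1 mm of its first pose. Next, the button.

servo_tool(slide=[[-6, 30, 0], [-10, 48, 0], [-10, 48, 0], [-10, 48, 0], [-10, 48, 0]], twist=[0, 0, 0, 0, 0], fingers=[30, 0, 0, 0, 0], grip_force=20)

```text
t: 41.45
tcp_pos: [529.3, 204.2, 180.1]
orientation: [-0.114, 0.994, -0.0, -0.0]
force: [0.5, 0.5, -0.2]
grip_width: -0.003
finger_force: 0.0
```

servo_tool(slide=[[-10, 48, 0], [-10, 48, 0], [-10, 48, 0], [-14, 44, 0], [0, 0, 0]], twist=[0, 0, 0, 0, 0], fingers=[0, 0, 0, 0, 0])

```text
t: 42.08
tcp_pos: [484.7, 393.5, 179.9]
orientation: [-0.115, 0.993, 0.0, -0.0]
force: [0.3, -1.1, -1.0]
grip_width: 0.001
finger_force: 0.0
```

servo_tool(slide=[[0, 0, 0], [0, 0, 0]], twist=[0, 0], fingers=[0, 0])

```text
t: 42.32
tcp_pos: [486.2, 389.7, 180.2]
orientation: [-0.113, 0.994, -0.0, -0.0]
force: [0.8, 0.5, 0.5]
grip_width: -0.002
finger_force: 0.0
```

```bash
python3 - <<'E'
from hf import *
st=readout.state(); print(st['tcp_pos'],st['orientation'],st['grip_width'])
d=grab('wrist'); cv2.imwrite('pics/w6.png',d['color'][:,:,::-1])
W=wcloud(d); c=d['color'].astype(int); m=np.isfinite(W).all(2)&(abs(W[...,0]-485)<30)&(abs(W[...,1]-390)<30)&(W[...,2]>70)&(W[...,2]<95)
P=W[m&(c.min(2)>110)]; print('button wrist',len(P),axis(P) if len(P)>9 else '',np.percentile(P[:,2],[5,50,95]) if len(P) else '')
E
```

```text
[486.18586038 389.69546875 180.2163662 ] [-1.13097475e-01  9.93583880e-01 -1.53424482e-04 -1.07749257e-04] -0.0015622833877840837
button wrist 1196 (484.3961486816406, 393.8189392089844, 34.72897720336914, 32.4791374206543, 83.21664428710938) [78.82474328 82.04114892 83.2214552 ]
```

View pics/w6.png

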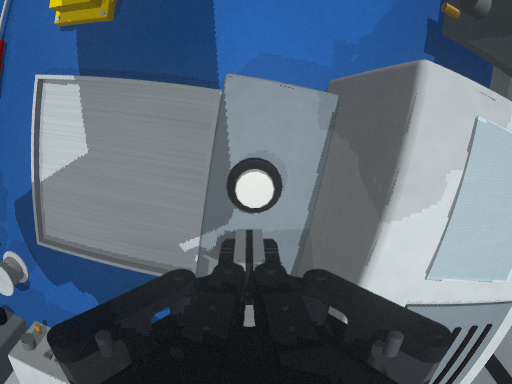

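The wrist view shows the white button at (255,188), measured at about (485,392) with its top at about 82 mm. The cabinet wall is close on the +y side, so I'll square the gripper up before descending.

servo_tool(slide=[[-1, 1, 0], [0, 0, -30], [0, 0, -30], [0, 0, -23], [0, 0, 0]], twist=[-10, 0, 0, 0, 0], fingers=[0, 0, 0, 0, 0])

```text
t: 43.0
tcp_pos: [484.3, 390.3, 95.9]
orientation: [-0.026, 1.0, -0.001, -0.001]
force: [-0.1, -0.3, -0.0]
grip_width: -0.001
finger_force: 0.0
```

servo_tool(slide=[[0, 0, -6], [0, 0, -5], [0, 0, 0], [0, 0, 0]], twist=[0, 0, 0, 0], fingers=[0, 0, 0, 0])

```text
t: 43.5
tcp_pos: [485.0, 391.8, 86.6]
orientation: [-0.027, 1.0, 0.0, 0.0]
force: [0.1, -0.3, 0.1]
grip_width: -0.002
finger_force: 0.0
```

servo_tool(slide=[[0, 0, -3], [0, 0, -2], [0, 0, -2], [0, 0, 0]], twist=[0, 0, 0, 0], fingers=[0, 0, 0, 0])

```text
t: 44.0
tcp_pos: [484.9, 391.7, 79.2]
orientation: [-0.027, 1.0, 0.0, -0.0]
force: [-0.3, -0.5, 2.2]
grip_width: -0.003
finger_force: 1.2
```

servo_tool(slide=[[0, 0, -2], [0, 0, 0], [0, 0, 0]], twist=[0, 0, 0], fingers=[0, 0, 0])

```text
t: 44.38
tcp_pos: [484.9, 391.8, 77.3]
orientation: [-0.027, 1.0, 0.0, 0.0]
force: [-0.4, 0.4, 3.0]
grip_width: 0.0
finger_force: 1.6
```

servo_tool(slide=[[0, 0, -1], [0, 0, 0], [0, 0, 0]], twist=[0, 0, 0], fingers=[0, 0, 0])

```text
t: 44.75
tcp_pos: [484.9, 391.8, 76.4]
orientation: [-0.027, 1.0, 0.0, 0.0]
force: [-0.1, 0.7, 2.9]
grip_width: -0.001
finger_force: 1.8
```

servo_tool(slide=[[0, 0, -1.5], [0, 0, 0], [0, 0, 0]], twist=[0, 0, 0], fingers=[0, 0, 0])

```text
t: 45.12
tcp_pos: [485.0, 391.8, 75.7]
orientation: [-0.027, 1.0, 0.0, 0.0]
force: [-3.7, -1.9, 19.7]
grip_width: -0.004
finger_force: 9.8
```

servo_tool(slide=[[0, 0, -1], [0, 0, 0], [0, 0, 0]], twist=[0, 0, 0], fingers=[0, 0, 0])

```text
t: 45.5
tcp_pos: [485.0, 391.9, 75.5]
orientation: [-0.027, 1.0, 0.0, 0.0]
force: [-7.2, -4.6, 31.7]
grip_width: 0.002
finger_force: 16.0
```

The force jump shows the button is bottomed out. Retreat and check.

servo_tool(slide=[[0, 0, 5], [0, 0, 20], [0, 0, 50], [0, 0, 50], [0, 0, 0]], twist=[0, 0, 0, 0, 0], fingers=[0, 0, 0, 0, 0])

```text
t: 46.12
tcp_pos: [486.6, 392.9, 202.6]
orientation: [-0.027, 1.0, 0.002, 0.003]
force: [0.6, 0.4, -0.5]
grip_width: 0.003
finger_force: 0.0
```

servo_tool(slide=[[0, -40, 10], [0, -40, 0], [0, 0, 0], [0, 0, 0], [0, 0, 0]], twist=[0, 0, 0, 0, 0], fingers=[0, 0, 0, 0, 0])

```text
t: 46.75
tcp_pos: [484.8, 312.3, 208.4]
orientation: [-0.027, 1.0, -0.0, -0.0]
force: [-0.5, 0.1, 0.4]
grip_width: -0.0
finger_force: 0.0
```

```bash
python3 - <<'E'
from hf import *
np.set_printoptions(suppress=True)
st=readout.state(); print(st['tcp_pos'],st['force'],np.abs(st['qvel']).max())
s=grab('scene'); cv2.imwrite('pics/s7.png',cv2.resize(s['color'][:,:,::-1],(800,600)))
print('tote',modules(s,0,((410,600),(-390,-200),(40,56))))
h,_=pts(s,((500,640),(-70,20),(68,80)),lambda c:(c.max(1)>70)); print('handle',axis(h),np.median(h,0).round(1))
b,_=pts(s,((450,520),(360,430),(74,95)),lambda c:c.min(1)>130); print('button',np.percentile(b[:,2],[50,95]))
E
```

```text
[484.76031489 312.30337065 208.36538313] [-0.53859064  0.12391263  0.38178615] 0.0025341417367618314
tote [[ 448.7 -244.    62.1   22.8    3.6   50.9  118. ]
 [ 454.2 -349.7   62.1   24.5    0.6   50.2  123. ]
 [ 525.8 -242.8   57.4   23.5    1.5   50.4  123. ]
 [ 556.6 -349.    57.1   24.4    1.3   50.   143. ]]
handle (565.0595092773438, -22.579164505004883, 131.8915252685547, 27.320945739746094, 12.727043151855469) [570.7 -21.1  75. ]
button [83.24917912 85.77123147]
```

View pics/s7.png

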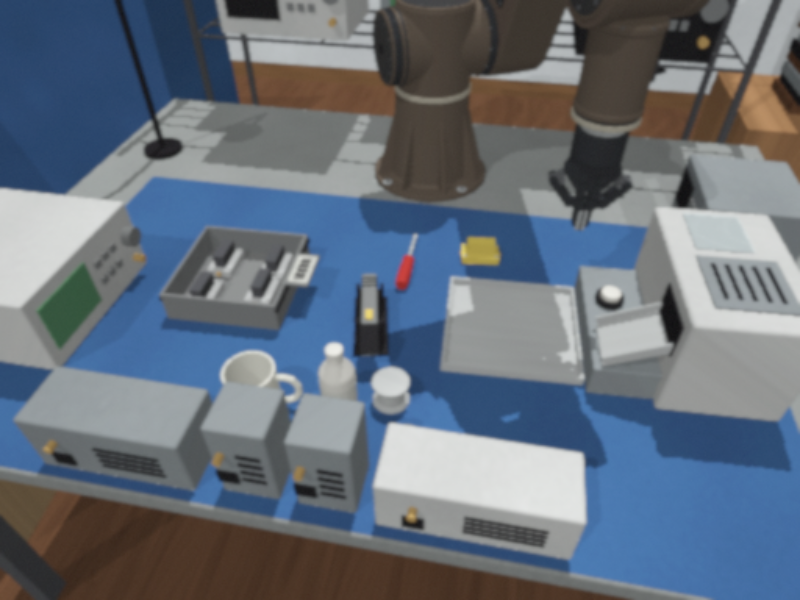

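The final scene view shows the tray empty, four modules flat in the tote, the scanner in its cradle and the button out. One module was nudged to x≈526 and is still flat, with its top at the nominal height. The robot is clear.

```bash
python3 -c "
from bench import workorder
print(workorder.finish_job())"
```

```text
the job is handed in; nothing more can be done
None
```

I finished every step and handed the job in, though the hand-in returned no verdict: all four modules are flat in the tote, the label was scanned for over three seconds, the scanner is back in its cradle, and the button was pressed fully and sprang back out.

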